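# Clear the offcuts and show the power adapter to the inspection camera

## Robot

A 6-joint arm with a two-finger parallel gripper is mounted at the origin on a cart in front of the work surface, level with it; the furniture and walls round the work are solid. World frame = base frame: x ahead of the robot, y to its left, z up, the work surface at z = 0. Lengths are in mm, angles in rad, forces in N, time in s.
With the tool pointing down it reaches from about 275 to 775 mm from the base axis. Payload 14.6 kg.
Tool frame: the origin (TCP) lies midway between the tips of the shut fingers; the grasp point (between the pads) lies 19 mm behind it; z points along the fingers, y is the line along which they close (so a half turn about z gives the same grasp; the last joint's range is limited). The gripper opens to 85 mm and grips with 20 to 120 N. Pads are 22 mm wide; open, the fingers measure 114 mm over their backs; the gripper's body (76 mm by 85 mm) begins 54 mm behind the grasp point. The pads swing forward as they close: fully open they stand 13 mm farther back than shut.
Start: joints at [-1.41, 0.263, -0.048, 1.259, 0, 1.415], TCP at [163.047, -499.043, 231.278] pointing down, gripper open.
Joint ranges: [-2.65, 2.65], [-0.89, 1.7], [-1.18, 1.37], [-2.13, 2.11], [-1.35, 1.29], [-3.14, 3.14]. Speed limits (rad/s): [1.89, 1.89, 2.57, 2.79, 3.14, 3.14].

## Interface

Orientations are given as a 3x3 rotation matrix whose columns are the frame's x, y, z axes.
In Python, from plant import status, camera, camera_params, ticket gives the robot as it stands.
- The arm moves only by the tool servo_tool, never from a script. Its argument "series" is a list of rows, each a list of 5 numbers: the opening, from 0 (shut) to 1 (fully open), then the shift along the tool's x, y, z in units of 10 cm (1.0 is 10 cm), then the turn about the tool's z in units of 90 degrees (1.0 is 90 degrees). A call has 1 to 12 rows; each row is the pose to reach, as a shift and turn from the pose commanded when the call began, along the tool's axes at that moment; what a row does not reach only later rows make up. A row lasts 1/8 s, in which the tool goes at most 62.5 mm and 10.7 degrees, less where a joint would pass 70% of its speed; a pose out of reach is approached as far as the arm can. A call with a number of a shift or a turn outside -1 to 1 is refused whole. A call with a gripper value outside its range is refused whole. The fingers move at their own pace and stop on an object; the grip force is fixed at half the most. Time passes only in rows, so rows that repeat a pose let the fingers close. It gives the time, the measured TCP pose, the force, the opening and the grip force at its end, in the units of the state.
- status.read_state(): the state, without advancing time (a new reading comes with each control period).
- camera(name): name is "scene" or "top" or "wrist"; returns the picture (384x512x3 uint8, red, green, blue); there is no depth.
- camera_params(name): a dict with "fov_y" (degrees; the focal length in pixels is half the picture's height over the tangent of half this angle, whatever the lens; pixels are square), "cx", "cy" (the principal point, pixels), "k1" (the pictures are not rectified: a ray, as slopes to the right and down, at radius r is drawn at 1 + k1 r^2 times it, then the intrinsics apply), "R" (3x3) and "t" (3): a world point X has camera coordinates R X + t. Camera axes: x right, y down, z forward; pixel columns grow to the right and rows downward; lengths in mm; the calibration is good to about 2 mm. A picture is of the moment at which its call begins: read the wrist's pose just before it. camera_params takes no time and is no camera call; for the wrist camera it gives the pose at the moment of the call.
- ticket.job_done(): hands the job in; it is judged then, once.
The state is a dict: "time": time; "qpos": joint angles; "joint_vel": joint speeds; "joint_efforts": joint torques, N m; "eef_pos": TCP position; "tool_rot": TCP orientation; "force": force on the tool from outside, world axes, zero at the start; "torque": the same for the moment, N m; "opening": opening from 0.0 (shut) to 1.0 (fully open); "finger_force": force on a finger pad.
Only numpy, scipy, OpenCV 4.12 (cv2) and the standard library are available. Lean on these libraries where they do the work, as an engineer would, in place of code of your own. Each camera call takes 0.05 s, during which the arm holds its last target. There are 200 camera calls.

## Task

Two wooden offcuts have been left lying on the black power adapter: put both into the grey scrap bin while the adapter stays in its rest. Then lift the adapter out, top side up, and hold it in the air in front of the inspection camera, centred on the lens and tilted to match it, so that one short end squarely faces the lens from about 10 cm away. Finish while still holding it there steadily; do not push the camera or knock the other things on the desk about.

Things in the scene. Friction and masses are not known exactly. Their poses are not given: they have to be found in the camera images.
- adapter_center (a point): centre of the black laptop power adapter, a block 115 mm long (x) by 50 mm wide (y) by 32 mm high (z), about 0.24 kg. At the start it lies in the rest, its underside 20 mm and its top 52 mm above the desk. Grasp it across its 50 mm width; the axes are the block's own, z out of its top.
- offcut_l_center (a point): light wooden L-shaped offcut lying on one half of the adapter's top (which half varies). The point is half-way up, 17 mm above its underside. Foot 34 mm (x) by 30 mm (y), 34 mm high: above 16 mm only an upright leg, from x = +1 to +17 mm, 30 mm wide in y. Grasp its two flat sides, 30 mm apart in y. 25 g.
- offcut_stub_center (a point): light wooden stub of round bar, standing on end on top of the adapter: 28 mm diameter, 34 mm high, axis z; this point is half-way up. 25 g.
- scrap_bin: grey open-topped scrap bin on the left, 150 x 150 mm outside, 55 mm high, walls and floor 4 mm, fixed; origin at the centre of its underside, axes along its sides.
- rest: fixed aluminium rest under the adapter; origin at the centre of its underside, x along the adapter. Base 170 (x) x 90 (y) x 8 mm; saddles 44 mm wide (y) at x = +-36 mm carry the adapter 20 mm up; end stops 44 mm wide at x = +-68 mm, 10 mm thick, reach 37 mm up, with 5 mm play to the adapter. The adapter's long sides are free.
- camera_stand: steel stand of the inspection camera at the back of the desk, fixed. Origin on the desk 0.26 m below the camera's tilt hinge, -x is its front. Base 100 x 90 x 12 mm centred at x = +15 mm; post 14 mm thick at x = +48 mm, 302 mm high; camera head 44 x 50 x 50 mm with a barrel 30 mm in diameter, 34 mm long.
- lens (a point): centre of the inspection camera's front glass, about 0.24 to 0.26 m up. The camera looks along this frame's -x, turned and tilted down differently each time; y level, z the camera's up. Adapter's place: centre at x = -158 mm here (near end 100 mm from the lens), y = z = 0, its x and z axes along this frame's x and z (either end to the lens). Head on a stiff tilt hinge 55 mm behind the lens.
- bracket: small off-white upright bracket, 16 x 32 mm foot, 53 mm tall, standing beside the rest on its +y side; origin at the centre of its underside; not part of the job
- tape_roll: black roll of tape lying flat, 72 mm across, 17 mm high, on the right-hand desk near its front edge; origin at the centre of its underside; not part of the job
- tweezers: metal tweezers lying flat, 143 x 14 x 8 mm, at the front edge left of the rest; origin at the centre of its underside; not part of the job
- trimmer: thin trimming screwdriver lying beside the tweezers, 112 x 9 x 9 mm; origin at the centre of its underside; not part of the job
- cutters: small side cutters with blue handles lying flat to the right of the rest, 122 x 74 x 16 mm; origin at the centre of its underside; not part of the job

How it is judged:
By the outcome, as a careful person would: the job done as asked, in the order asked, and still so for the second after the job is handed in, while the arm keeps its last pose, push and grip.
It also fails if it takes over 64 s, if anything falls off the work surface, if the arm or the gripper's body presses on something with over 40 N, if the wrist force passes 120 N, or if a joint passes its speed limit or range.

## Working session

There is one attempt and no reset: what is moved stays moved. The work goes in short steps, Python scripts to look and compute and a tool call to move; the robot and the scene stay as the last step left them, time stands still between calls to the robot, and variables do not carry over. Pictures are saved under pics/ and viewed, at most 10 in all, crops included, and the job is handed in when it is done.

Besides the shell and the picture viewer there is one more tool, called after ">>>" as name(argument=value, ...), one argument or row to a line, values as JSON. servo_tool: Moves the arm, as the interface text tells. Shifts and turns lie within -1 to 1; 1 stands for 10 cm of shift or 90 degrees of turn. Its arguments: {"type":"object","properties":{"series":{"type":"array","items":{"type":"array","items":{"type":"number"}}}},"required":["series"]}

```bash
mkdir -p pics; ls; python3 - <<'E'
from plant import status,camera,camera_params
import cv2,numpy as np
s=status.read_state();print(s)
a=[]
for n in("scene","top"):
    im=camera(n);cv2.imwrite(f"pics/{n}0.png",im[:,:,::-1]);p=camera_params(n);print(n,p)
E
```

```text
pics
{'time': 0.0, 'qpos': array([-1.41031392e+00,  2.63489402e-01, -4.89702441e-02,  1.25939134e+00,
       -4.34662682e-05,  1.41546634e+00]), 'joint_vel': array([ 0.00102657, -0.00061156, -0.00183285,  0.00011533, -0.0014707 ,
        0.00222209]), 'joint_efforts': array([ 1.37294744e-03, -6.37633896e+01,  3.84566760e+01,  1.39498146e-02,
        1.00817017e-04,  1.62530597e-05]), 'eef_pos': array([ 162.98004253, -498.75459504,  230.83025096]), 'tool_rot': array([[ 9.50544375e-01,  3.10588708e-01, -2.11435772e-04],
       [ 3.10588757e-01, -9.50543821e-01,  1.03415753e-03],
       [ 1.20218685e-04, -1.04868220e-03, -9.99999443e-01]]), 'force': array([ 0.13383757, -0.3137347 ,  0.33748788]), 'torque': array([-0.00391739, -0.00153357, -0.01739235]), 'finger_force': 0.0, 'opening': 1.0009849023846646}
scene {'fov_y': 43.245985307965306, 'cx': 252.52220124010896, 'cy': 194.9123766818221, 'k1': -0.14008185798331552, 'R': array([[-0.66437857, -0.74704305,  0.02297396],
       [-0.36008931,  0.29300499, -0.88571088],
       [ 0.65493267, -0.59672001, -0.46366845]]), 't': array([ 457.92435207,  338.5761994 , 1334.2023173 ])}
top {'fov_y': 51.11947398799418, 'cx': 254.92920775008977, 'cy': 190.56581447988881, 'k1': -0.08096483309153667, 'R': array([[-7.36341841e-02, -9.97285267e-01, -3.21769907e-04],
       [-9.75761929e-01,  7.21116790e-02, -2.06612109e-01],
       [ 2.06074415e-01, -1.48997432e-02, -9.78422880e-01]]), 't': array([ 139.9619296 ,  584.64058348, 1272.72562288])}
```

View pics/scene0.png

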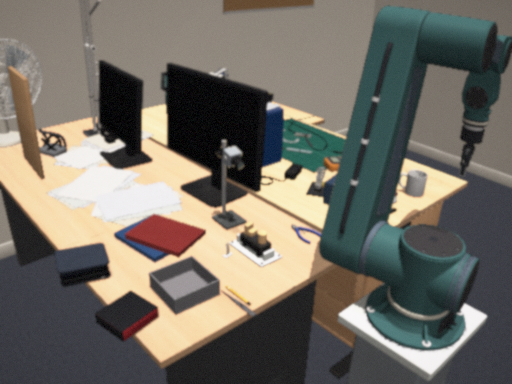

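View pics/top0.png

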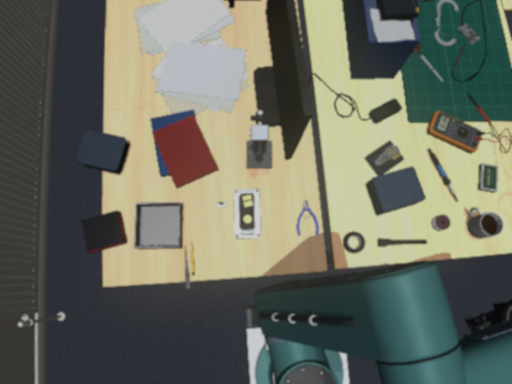

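The scene view shows the rest at about (256,247), the bin at (185,283) and the stand with the lens at about (233,157). The top view shows the rest at (247,213) with the adapter and both offcuts on it, the bin at (160,225), the stand at (259,150) and the bracket at (222,204).

```bash
cat > h.py <<'E'
import numpy as np,cv2
from plant import status,camera,camera_params
def KD(p):
    f=192/np.tan(np.radians(p["fov_y"]/2))
    return np.array([[f,0,p["cx"]],[0,f,p["cy"]],[0,0,1.]]),np.array([p["k1"],0,0,0.])
def rays(p,px):
    K,D=KD(p);u=cv2.undistortPoints(np.array(px,float).reshape(-1,1,2),K,D)[:,0]
    d=np.c_[u,np.ones(len(u))]@p["R"];return -p["R"].T@p["t"],d/np.linalg.norm(d,axis=1)[:,None]
def onz(p,px,z):
    o,d=rays(p,px);return o+d*((z-o[2])/d[:,2])[:,None]
def tri(obs):
    A=np.zeros((3,3));b=np.zeros(3);L=[]
    for p,px in obs:
        o,d=rays(p,[px]);M=np.eye(3)-np.outer(d[0],d[0]);A+=M;b+=M@o;L.append((M,o))
    X=np.linalg.solve(A,b);return X,[np.linalg.norm(M@(X-o)) for M,o in L]
def proj(p,X):
    K,D=KD(p);return cv2.projectPoints(np.array(X,float).reshape(-1,1,3),cv2.Rodrigues(p["R"])[0],p["t"],K,D)[0][:,0]
E
python3 - <<'E'
from h import *
t=camera_params("top");s=camera_params("scene")
print(onz(t,[(247,213)],52).round(),onz(t,[(222,204)],0).round(),onz(t,[(136,203),(182,203),(182,248),(136,248)],55).round(),onz(t,[(259,152)],12).round())
# crops
a=cv2.imread("pics/top0.png");b=cv2.imread("pics/scene0.png")
A=cv2.resize(a[105:255,200:300],None,fx=4,fy=4,interpolation=2)
B=cv2.resize(b[130:280,205:305],None,fx=4,fy=4,interpolation=2)
cv2.imwrite("pics/crop.png",np.hstack([A,B]))
E
```

```text
[[522. 128.  52.]] [[567. 213.   0.]] [[582. 496.  55.]
 [570. 341.  55.]
 [422. 347.  55.]
 [432. 498.  55.]] [[741.  71.  12.]]
```

View pics/crop.png

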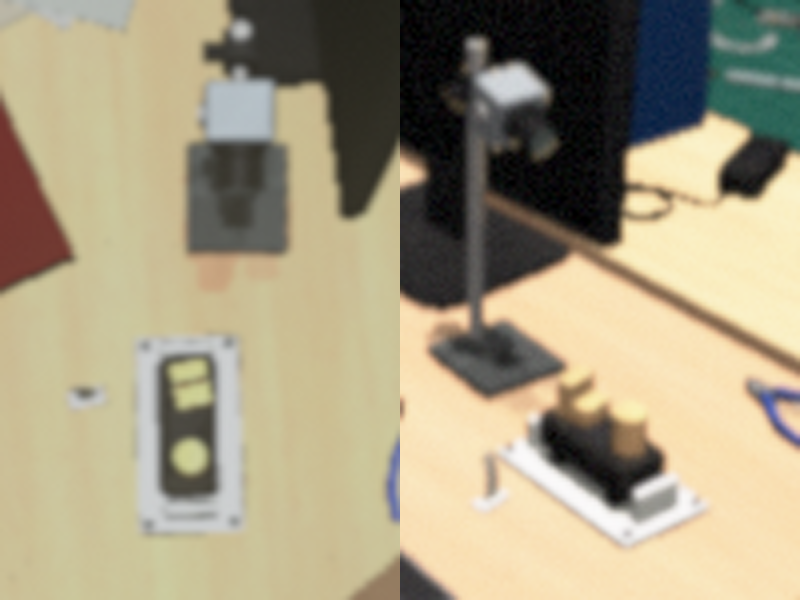

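```bash
python3 - <<'E'
from h import *
t=camera_params("top");s=camera_params("scene")
g=lambda P:[(200+x/4-.375,105+y/4-.375) for x,y in P]
c=onz(t,g([(137,338),(238,335),(243,530),(142,532)]),8);print("rest",c.round(),c.mean(0).round(1))
e=(c[0]+c[1]-c[2]-c[3]);print("yaw",np.degrees(np.arctan2(e[1],e[0])))
print("stub,Llow,Lup at86",onz(t,g([(190,457),(192,394),(187,370)]),86).round())
sc=lambda x,y:(205+(x-400)/4-.375,130+y/4-.375)
print("stub",tri([(t,g([(190,457)])[0]),(s,sc(628,413))]))
print("lens",tri([(t,g([(236,225)])[0]),(s,sc(547,150))]))
print("base",onz(t,g([(187,143),(287,143),(289,252),(187,252)]),12).round())
w=camera_params("wrist");q=status.read_state();R=q["tool_rot"]
print("cam in tool",R.T@(-w["R"].T@w["t"]-q["eef_pos"]),(w["R"]@R).round(3),w["fov_y"])
p=q["eef_pos"];yaw=18.1;N=6;d=(np.array([480,128])-p[:2])/N
for k in range(N):
    a=np.radians(yaw+27*k);print((d@[np.cos(a),np.sin(a)]/100).round(3),(d@[np.sin(a),-np.cos(a)]/100).round(3))
E
```

```text
rest [[615. 168.   8.]
 [611.  81.   8.]
 [443.  89.   8.]
 [447. 174.   8.]] [529.1 128.1   8. ]
yaw -2.546389087387997
stub,Llow,Lup at86 [[497. 129.  86.]
 [548. 124.  86.]
 [568. 126.  86.]]
stub (array([498.95656461, 130.17548171,  85.34401623]), [np.float64(2.1333613142362906), np.float64(2.1333613142363563)])
lens (array([645.28471568,  86.91374302, 250.01640566]), [np.float64(6.768682970909206), np.float64(6.768682970909172)])
base [[787. 113.  12.]
 [781.  24.  12.]
 [681.  31.  12.]
 [688. 120.  12.]]
cam in tool [  71.12592226    0.83284232 -142.98337172] [[-0.     1.     0.   ]
 [-0.962 -0.    -0.274]
 [-0.274 -0.001  0.962]] 59.06679809421111
0.827 -0.829
1.113 -0.363
1.157 0.182
0.948 0.687
0.533 1.042
0.001 1.171
```

>>> servo_tool(
  series=[
    [1,0.709,-0.71,0,-0.257],
    [1,0.709,-0.71,0,-0.257],
    [1,0.709,-0.71,0,-0.257],
  ],
)

```text
time: 0.48
eef_pos: [209.1, -407.5, 231.5]
tool_rot: [[0.749, 0.663, 0.0], [0.663, -0.749, 0.0], [0.0, -0.0, -1.0]]
force: [0.0, 0.6, -0.5]
opening: 1.001
finger_force: 0.0
```

>>> servo_tool(
  series=[
    [1,0.931,-0.374,0,-0.257],
    [1,0.931,-0.374,0,-0.257],
    [1,0.931,-0.374,0,-0.257],
  ],
)

```text
time: 0.85
eef_pos: [254.3, -318.9, 231.4]
tool_rot: [[0.429, 0.903, 0.0], [0.903, -0.429, 0.0], [0.0, 0.0, -1.0]]
force: [0.3, -1.1, -0.3]
opening: 0.996
finger_force: 0.0
```

>>> servo_tool(
  series=[
    [1,1.0,0.021,0,-0.257],
    [1,1.0,0.021,0,-0.257],
    [1,1.0,0.021,0,-0.257],
  ],
)

```text
time: 1.23
eef_pos: [299.5, -230.3, 231.3]
tool_rot: [[0.041, 0.999, 0.0], [0.999, -0.041, -0.0], [-0.0, 0.0, -1.0]]
force: [-0.5, 0.9, -0.1]
opening: 0.999
finger_force: 0.0
```

>>> servo_tool(
  series=[
    [1,0.914,0.414,0,-0.257],
    [1,0.914,0.414,0,-0.257],
    [1,0.914,0.414,0,-0.257],
  ],
)

```text
time: 1.6
eef_pos: [345.1, -141.3, 231.2]
tool_rot: [[-0.354, 0.935, 0.0], [0.935, 0.354, -0.0], [-0.0, -0.0, -1.0]]
force: [0.6, -0.4, -0.5]
opening: 1.0
finger_force: 0.0
```

>>> servo_tool(
  series=[
    [1,0.677,0.74,0,-0.257],
    [1,0.677,0.74,0,-0.257],
    [1,0.677,0.74,0,-0.257],
  ],
)

```text
time: 1.98
eef_pos: [390.8, -52.1, 231.1]
tool_rot: [[-0.692, 0.722, -0.0], [0.722, 0.692, -0.0], [0.0, -0.0, -1.0]]
force: [-0.7, -0.1, -0.1]
opening: 0.999
finger_force: 0.0
```

>>> servo_tool(
  series=[
    [1,0.332,0.946,0,-0.257],
    [1,0.332,0.946,0,-0.257],
    [1,0.332,0.946,0,-0.257],
  ],
)

```text
time: 2.35
eef_pos: [436.3, 37.0, 230.9]
tool_rot: [[-0.92, 0.393, -0.0], [0.393, 0.92, -0.0], [0.0, -0.0, -1.0]]
force: [0.4, -0.2, 0.0]
opening: 0.999
finger_force: 0.0
```

>>> servo_tool(
  series=[
    [1,-0.067,1.0,0,-0.257],
    [1,-0.067,1.0,0,-0.257],
    [1,-0.067,1.0,0,-0.257],
    [1,-0.067,1.0,0,-0.257],
  ],
)

```text
time: 2.85
eef_pos: [480.7, 124.9, 231.1]
tool_rot: [[-1.0, 0.005, -0.001], [0.005, 1.0, -0.001], [0.001, -0.001, -1.0]]
force: [0.6, 0.1, 0.7]
opening: 1.002
finger_force: 0.0
```

```bash
python3 - <<'E'
from h import *
q=status.read_state();print(q["time"],q["qpos"].round(3),q["eef_pos"].round(1),q["tool_rot"].round(3))
import pickle
w=camera_params("wrist");im=camera("wrist")[:,:,::-1];cv2.imwrite("pics/w1.png",im);pickle.dump(w,open("w1.pkl","wb"))
cv2.imwrite("pics/w1v.png",cv2.resize(im,(800,600),interpolation=2))
E
```

```text
2.85 [ 0.09   0.215 -0.115  1.241 -0.     0.095] [480.7 124.9 231.1] [[-1.     0.005 -0.001]
 [ 0.005  1.    -0.001]
 [ 0.001 -0.001 -1.   ]]
```

View pics/w1v.png

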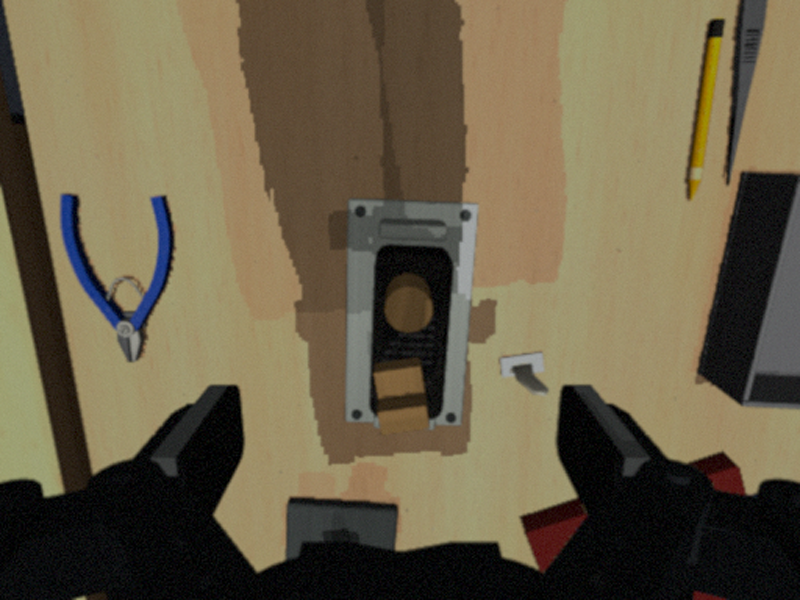

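The wrist view (800 px wide) shows the stub's top at about (409,306). The L's foot is at about (400,379) and its leg at about (402,416), on the far half. The rest's corners are at (348,200), (478,205), (462,425) and (346,422).

```bash
python3 - <<'E'
from h import *;import pickle
w=pickle.load(open("w1.pkl","rb"));f=lambda P:[((x+.5)*.64-.5,(y+.5)*.64-.5) for x,y in P]
P=lambda n,p,z:print(n,onz(w,f(p),z).round(1).tolist())
P("stub",[(409,306)],86);P("stub edges",[(385,306),(433,306),(409,331)],86)
P("leg",[(376,408),(427,402),(428,430),(380,432)],86);P("foot",[(376,363),(423,359)],68)
P("rest",[(348,200),(478,205),(462,425),(346,422)],8)
P("adapter",[(376,247),(453,247),(440,417),(371,417)],52)
P("base",[(288,502),(397,506)],12);P("bin",[(743,172),(700,375)],55);P("bracket",[(502,360),(543,352)],2)
b=cv2.imread("pics/w1.png").astype(int);h=cv2.cvtColor(b.astype(np.uint8),40)
m=((h[...,0]<20)&(h[...,1]>90)&(h[...,2]>60)).astype(np.uint8);m[:150]=0;m[290:]=0;m[:,:235]=0;m[:,285:]=0
for c in cv2.findContours(m,0,2)[0]:
    if cv2.contourArea(c)>60:print(cv2.boundingRect(c),cv2.minAreaRect(c))
E
```

```text
stub [[499.1, 129.8, 86.0]]
stub edges [[499.0, 116.2, 86.0], [499.2, 143.5, 86.0], [514.1, 129.8, 86.0]]
leg [[563.0, 110.0, 86.0], [559.2, 140.6, 86.0], [578.0, 141.3, 86.0], [579.2, 112.1, 86.0]]
foot [[541.5, 109.6, 68.0], [538.9, 138.8, 68.0]]
rest [[446.8, 89.6, 8.0], [450.6, 178.4, 8.0], [618.5, 171.9, 8.0], [615.5, 82.6, 8.0]]
adapter [[471.3, 110.1, 52.0], [471.6, 157.5, 52.0], [587.7, 151.3, 52.0], [587.4, 104.7, 52.0]]
base [[683.9, 34.5, 12.0], [688.2, 121.4, 12.0]]
bin [[427.7, 325.6, 55.0], [556.4, 320.0, 55.0]]
bracket [[567.3, 201.5, 2.0], [561.0, 232.0, 2.0]]
(235, 259, 50, 31) ((259.5, 274.0), (30.0, 49.0), 90.0)
(239, 234, 33, 22) ((255.09246826171875, 244.1011505126953), (18.474946975708008, 31.17172622680664), 81.25383758544922)
(246, 183, 31, 30) ((261.0, 197.5), (29.0, 30.0), 90.0)
```

>>> servo_tool(
  series=[
    [1,-0.18,0.05,0.5,0],
    [1,-0.18,0.05,1.0,0],
    [1,-0.18,0.05,1.0,0],
  ],
)

```text
time: 3.28
eef_pos: [496.4, 130.3, 129.3]
tool_rot: [[-1.0, 0.003, -0.005], [0.003, 1.0, -0.001], [0.005, -0.001, -1.0]]
force: [0.1, -1.2, 0.5]
opening: 1.003
finger_force: 0.0
```

>>> servo_tool(
  series=[
    [0.8,0,0,0.4,0],
    [0.7,0,0,0.65,0],
    [0.7,0,0,0.73,0],
    [0.7,0,0,0.73,0],
    [0.5,0,0,0.73,0],
    [0.2,0,0,0.73,0],
    [0,0,0,0.73,0],
    [0,0,0,0.73,0],
    [0,0,0,0.73,0],
  ],
)

```text
time: 4.4
eef_pos: [499.1, 131.9, 59.4]
tool_rot: [[-1.0, -0.0, 0.002], [-0.0, 1.0, 0.0], [-0.002, 0.0, -1.0]]
force: [-1.9, -0.6, 10.3]
opening: 0.297
finger_force: 58.3
```

>>> servo_tool(
  series=[
    [0,0,0,-0.3,0],
    [0,0,0,-0.8,0],
    [0,0,0.5,-0.8,0],
    [0,0,1.0,-0.8,0],
  ],
)

```text
time: 4.9
eef_pos: [499.1, 232.9, 139.5]
tool_rot: [[-1.0, 0.001, 0.002], [0.001, 1.0, 0.001], [-0.002, 0.001, -1.0]]
force: [0.0, -2.0, -0.0]
opening: 0.295
finger_force: 59.0
```

>>> servo_tool(
  series=[
    [0,0.1,0.5,0,0],
    [0,0.2,1.0,0,0],
  ],
)

```text
time: 5.15
eef_pos: [478.2, 333.5, 138.7]
tool_rot: [[-1.0, 0.0, 0.0], [0.0, 1.0, 0.0], [-0.0, 0.0, -1.0]]
force: [0.5, -0.1, 0.5]
opening: 0.299
finger_force: 59.0
```

>>> servo_tool(
  series=[
    [0,0,0.5,0,0],
    [0,0,0.9,0,0],
    [0,0,0.9,0.5,0],
    [0,0,0.9,0.9,0],
    [0,0,0.9,1.0,0],
    [0,0,0.9,1.0,0],
    [0.4,0,0.9,1.0,0],
    [0.5,0,0.9,1.0,0],
    [0.5,0,0.9,1.0,0],
  ],
)

```text
time: 6.28
eef_pos: [478.9, 422.0, 39.0]
tool_rot: [[-1.0, -0.0, 0.001], [-0.0, 1.0, 0.001], [-0.001, 0.001, -1.0]]
force: [0.2, 0.4, 0.3]
opening: 0.495
finger_force: 0.0
```

>>> servo_tool(
  series=[
    [0.6,0,0,-0.5,0],
    [0.7,0,0,-1.0,0],
    [0.7,0,-0.5,-1.0,0],
    [0.7,0,-1.0,-1.0,0],
  ],
)

```text
time: 6.78
eef_pos: [478.7, 321.1, 139.1]
tool_rot: [[-1.0, -0.001, 0.002], [-0.001, 1.0, 0.001], [-0.002, 0.001, -1.0]]
force: [0.5, -0.2, -1.3]
opening: 0.7
finger_force: 0.0
```

>>> servo_tool(
  series=[
    [0.7,-0.3,-0.5,0,0],
    [0.7,-0.5,-1.0,0,0],
  ],
)

```text
time: 7.02
eef_pos: [529.4, 220.3, 138.8]
tool_rot: [[-1.0, -0.0, 0.001], [-0.0, 1.0, 0.0], [-0.001, 0.0, -1.0]]
force: [0.6, -0.1, 0.5]
opening: 0.704
finger_force: 0.0
```

>>> servo_tool(
  series=[
    [0.7,0,-0.5,-0.3,0],
    [0.7,0,-0.96,-0.6,0],
    [0.7,0,-0.96,-0.6,-0.045],
    [0.7,0,-0.96,-0.6,-0.045],
  ],
)

```text
time: 7.52
eef_pos: [528.7, 125.4, 198.7]
tool_rot: [[-0.998, -0.069, 0.001], [-0.069, 0.998, 0.0], [-0.001, 0.0, -1.0]]
force: [-0.3, 0.4, -0.0]
opening: 0.701
finger_force: 0.0
```

```bash
python3 - <<'E'
from h import *;import pickle
q=status.read_state();print(q["eef_pos"].round(1),q["tool_rot"][:,0].round(3))
w=camera_params("wrist");im=camera("wrist")[:,:,::-1];cv2.imwrite("pics/w2.png",im);pickle.dump(w,open("w2.pkl","wb"))
u=proj(w,[570,126,86])[0];print(u)
b=np.vstack([np.hstack([im])]);x0,y0=130,100
cv2.imwrite("pics/w2v.png",cv2.resize(im[100:384,130:450],None,fx=2,fy=2,interpolation=2))
E
```

```text
[528.7 125.4 198.7] [-0.998 -0.069 -0.001]
[253.23918082 233.78978656]
```

View pics/w2v.png

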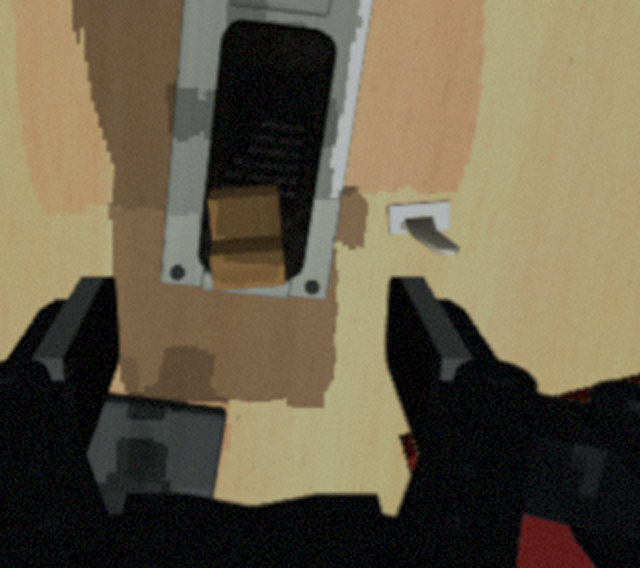

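The crop (twice the size, offset (130,100)) shows only the L left on the adapter. Its leg top has corners near (210,257), (283,247), (286,283) and (213,290), and the stub is gone.

```bash
python3 - <<'E'
from h import *;import pickle
w=pickle.load(open("w2.pkl","rb"));f=lambda P:[(130+(x+.5)/2-.5,100+(y+.5)/2-.5) for x,y in P]
for n,p,z in (("leg",[(210,257),(283,247),(286,283),(213,290)],86),("foot",[(210,195),(276,185)],68),("base",[(110,395),(225,408)],12),("adapter",[(222,25),(336,35),(300,270),(203,265)],52)):
    P=onz(w,f(p),z);e=P[1]-P[0];print(n,P.round(1).tolist(),P.mean(0).round(1),np.degrees(np.arctan2(-e[0],e[1])).round(1))
E
```

```text
leg [[566.2, 110.7, 86.0], [559.8, 139.9, 86.0], [575.5, 142.4, 86.0], [580.7, 112.7, 86.0]] [570.5 126.4  86. ] 12.3
foot [[545.5, 108.6, 68.0], [539.2, 136.1, 68.0]] [542.4 122.3  68. ] 12.9
base [[682.7, 56.9, 12.0], [686.6, 121.1, 12.0]] [684.7  89.   12. ] -3.5
adapter [[476.2, 109.1, 52.0], [477.0, 156.9, 52.0], [583.8, 151.2, 52.0], [584.4, 106.5, 52.0]] [530.4 130.9  52. ] -0.9
```

>>> servo_tool(
  series=[
    [0.7,-0.4,-0.02,0.3,-0.08],
    [0.7,-0.4,-0.02,0.8,-0.08],
    [0.7,-0.4,-0.02,0.9,-0.08],
  ],
)

```text
time: 7.95
eef_pos: [566.7, 127.1, 105.5]
tool_rot: [[-0.981, -0.195, -0.005], [-0.195, 0.981, -0.0], [0.005, 0.001, -1.0]]
force: [-0.7, 0.1, 1.0]
opening: 0.7
finger_force: 0.0
```

>>> servo_tool(
  series=[
    [0.7,0,0,0.3,0],
    [0.7,0,0,0.49,0],
    [0.7,0,0,0.49,0],
    [0.5,0,0,0.49,0],
    [0.2,0,0,0.49,0],
    [0,0,0,0.49,0],
    [0,0,0,0.49,0],
    [0,0,0,0.49,0],
  ],
)

```text
time: 8.95
eef_pos: [569.4, 126.9, 60.9]
tool_rot: [[-0.981, -0.195, 0.002], [-0.195, 0.981, 0.0], [-0.002, -0.0, -1.0]]
force: [-1.4, 0.9, 9.6]
opening: 0.339
finger_force: 58.7
```

>>> servo_tool(
  series=[
    [0,0,0,-0.3,0],
    [0,0,0,-0.8,0],
    [0,0,0.5,-0.8,0],
    [0,0,1.0,-0.8,0],
  ],
)

```text
time: 9.45
eef_pos: [549.4, 225.7, 140.8]
tool_rot: [[-0.981, -0.194, 0.002], [-0.194, 0.981, 0.001], [-0.002, 0.0, -1.0]]
force: [0.2, 0.5, -0.7]
opening: 0.339
finger_force: 59.0
```

>>> servo_tool(
  series=[
    [0,-0.05,0.5,0,0],
    [0,-0.1,1.0,0,0],
  ],
)

```text
time: 9.7
eef_pos: [539.2, 326.5, 140.3]
tool_rot: [[-0.981, -0.195, 0.001], [-0.195, 0.981, 0.0], [-0.001, 0.0, -1.0]]
force: [2.3, -0.0, -0.0]
opening: 0.337
finger_force: 59.0
```

>>> servo_tool(
  series=[
    [0,-0.05,0.5,0,0],
    [0,-0.05,0.95,0,0],
    [0,-0.05,0.95,0.5,0],
    [0,-0.05,0.95,0.9,0],
    [0,-0.05,0.95,1.0,0],
    [0,-0.05,0.95,1.0,0],
    [0.4,-0.05,0.95,1.0,0],
    [0.5,-0.05,0.95,1.0,0],
    [0.5,-0.05,0.95,1.0,0],
  ],
)

```text
time: 10.82
eef_pos: [526.1, 419.1, 40.0]
tool_rot: [[-0.981, -0.195, 0.001], [-0.195, 0.981, 0.001], [-0.001, 0.0, -1.0]]
force: [0.6, -0.5, -0.4]
opening: 0.498
finger_force: 0.0
```

>>> servo_tool(
  series=[
    [0.5,0,0,-0.5,0],
    [0.7,0,0,-1.0,0],
    [0.7,0,-0.5,-1.0,0],
    [0.7,0,-1.0,-1.0,0],
  ],
)

```text
time: 11.32
eef_pos: [545.6, 320.1, 140.1]
tool_rot: [[-0.981, -0.196, 0.002], [-0.196, 0.981, 0.001], [-0.002, 0.0, -1.0]]
force: [-0.1, -0.5, -0.2]
opening: 0.7
finger_force: 0.0
```

>>> servo_tool(
  series=[
    [0.8,0.2,-0.5,0,0],
    [1,0.5,-0.9,-0.6,0.13],
    [1,0.5,-0.9,-1.0,0.13],
    [1,0.5,-0.9,-1.0,0.13],
  ],
)

```text
time: 11.82
eef_pos: [515.0, 222.4, 243.5]
tool_rot: [[-1.0, 0.009, 0.006], [0.009, 1.0, 0.002], [-0.006, 0.002, -1.0]]
force: [0.9, -0.2, -0.0]
opening: 0.999
finger_force: 0.0
```

```bash
python3 - <<'E'
from h import *;import pickle
q=status.read_state();print(q["time"],q["eef_pos"].round(1),q["tool_rot"][:,0].round(3),q["qpos"].round(2))
ims=[]
for n in("wrist","top","scene"):
    p=camera_params(n);im=camera(n)[:,:,::-1];cv2.imwrite(f"pics/{n}3.png",im);pickle.dump(p,open(f"{n}3.pkl","wb"));ims.append(im)
w,t,s=ims
A=cv2.resize(w,(480,360),interpolation=2)
B=cv2.resize(t[105:255,130:290],(320,300),interpolation=2);C=cv2.resize(s[120:320,140:300],(480,600),interpolation=2)
out=np.zeros((600,800,3),np.uint8);out[:300,:320]=B;out[:600,320:]=C;out[300:540,:320]=cv2.resize(w,(320,240));cv2.imwrite("pics/m3.png",out)
E
```

```text
11.825 [515.  222.4 243.5] [-1.     0.009 -0.006] [0.26 0.32 0.06 1.31 0.   0.27]
```

View pics/m3.png

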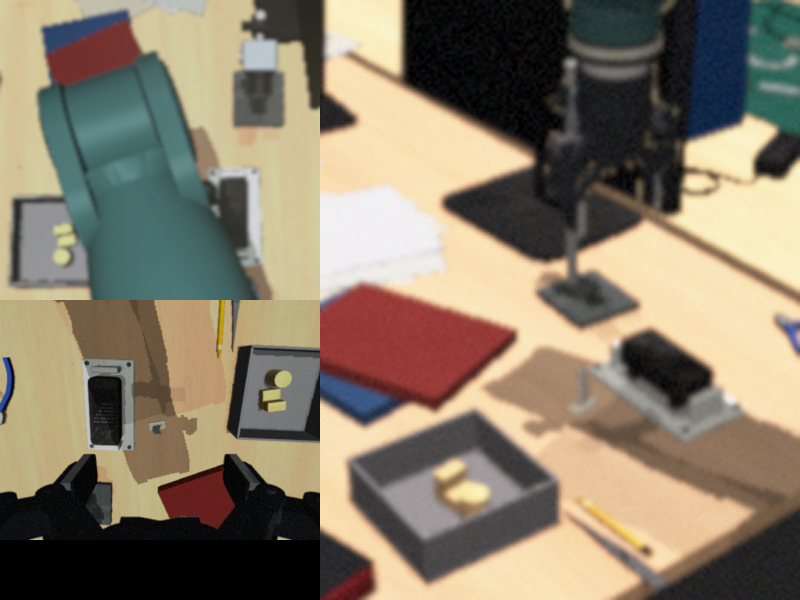

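The mosaic shows both offcuts in the bin and the adapter undisturbed in its rest. Next I need a closer view of the lens.

>>> servo_tool(
  series=[
    [1,0,-0.3,-0.3,0.1],
    [1,-0.2,-0.7,-0.45,0.2],
    [1,-0.45,-1.0,-0.45,0.3],
    [1,-0.45,-1.0,-0.45,0.4],
    [1,-0.45,-1.0,-0.45,0.5],
  ],
)

```text
time: 12.6
eef_pos: [558.0, 122.3, 282.6]
tool_rot: [[-0.698, 0.716, -0.003], [0.716, 0.698, -0.0], [0.002, -0.002, -1.0]]
force: [-1.1, -0.1, -0.6]
opening: 1.0
finger_force: 0.0
```

>>> servo_tool(
  series=[
    [1,0.35,-0.35,0,0.1],
    [1,0.7,-0.7,0,0.2],
    [1,0.7,-0.7,0,0.3],
    [1,0.7,-0.7,0,0.4],
    [1,0.7,-0.7,0,0.5],
    [1,0.7,-0.7,0,0.5],
  ],
)

```text
time: 13.35
eef_pos: [458.7, 123.5, 283.2]
tool_rot: [[0.006, 1.0, -0.002], [1.0, -0.006, -0.0], [-0.0, -0.002, -1.0]]
force: [-0.2, -0.2, -1.0]
opening: 0.994
finger_force: 0.0
```

>>> servo_tool(
  series=[
    [1,-0.4,0.4,0,0],
    [1,-0.8,0.8,0,0],
    [1,-1.0,1.0,0,0],
    [1,-1.0,1.0,0,0],
  ],
)

```text
time: 13.85
eef_pos: [559.1, 21.3, 282.8]
tool_rot: [[0.006, 1.0, -0.002], [1.0, -0.006, 0.0], [0.0, -0.002, -1.0]]
force: [-0.6, 0.1, -0.5]
opening: 1.004
finger_force: 0.0
```

```bash
cat > snap.py <<'E'
from h import *;import pickle,sys
n=sys.argv[1];q=status.read_state();w=camera_params("wrist");im=camera("wrist")[:,:,::-1]
cv2.imwrite(f"pics/{n}.png",im);pickle.dump(w,open(n+".pkl","wb"));print(q["eef_pos"].round(1),proj(w,[[668,80,250],[721,76,260]]).round())
E
python3 snap.py l1
```

```text
[559.1  21.3 282.8] [[467. 115.]
 [591. 124.]]
```

>>> servo_tool(
  series=[
    [1,0,0.35,0,0],
    [1,0,0.4,0,0],
    [1,0,0.4,0,0],
  ],
)

```text
time: 14.28
eef_pos: [597.6, 22.9, 284.1]
tool_rot: [[0.006, 1.0, -0.001], [1.0, -0.006, 0.0], [0.0, -0.001, -1.0]]
force: [-0.6, 0.0, -0.2]
opening: 0.999
finger_force: 0.0
```

```bash
python3 snap.py l2; python3 - <<'E'
import cv2,numpy as np
a=cv2.imread("pics/l1.png");b=cv2.imread("pics/l2.png");s=cv2.imread("pics/scene0.png")
o=np.zeros((600,800,3),np.uint8)
o[:300,:400]=cv2.resize(a,(400,300));o[:300,400:]=cv2.resize(b,(400,300))
o[300:,:400]=cv2.resize(s[135:180,215:275],(400,300),interpolation=2)
t=cv2.imread("pics/top0.png");o[300:,400:]=cv2.resize(t[115:175,220:300],(400,300),interpolation=2)
cv2.imwrite("pics/m4.png",o)
E
```

```text
[597.6  22.9 284.1] [[389. 119.]
 [506. 128.]]
```

View pics/m4.png

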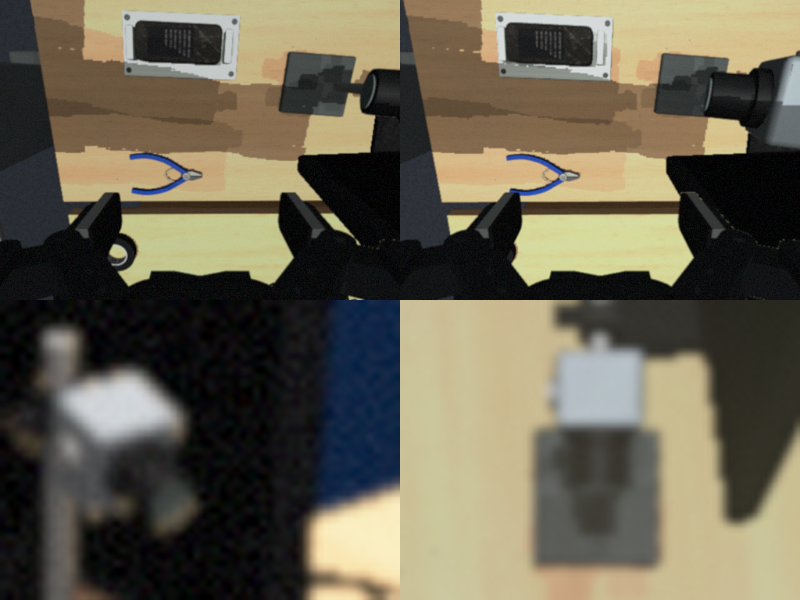

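The two wrist views (at half scale) show the lens barrel at the right, its front face near (362,93) in the first and (708,93) in the second. The monitor edge is close by at the lower right. I'll zoom in on it.

```bash
python3 - <<'E'
import cv2,numpy as np
a=cv2.imread("pics/l1.png")[75:165,432:512];b=cv2.imread("pics/l2.png")[55:205,380:512]
g=lambda i:np.clip((i/255.)**.6*255,0,255).astype(np.uint8)
A=cv2.resize(g(a),None,fx=4,fy=4,interpolation=2);B=cv2.resize(g(b),None,fx=3.6,fy=4,interpolation=2)
o=np.zeros((600,800,3),np.uint8);o[:360,:320]=A;o[:600,320:320+B.shape[1]]=B[:600];cv2.imwrite("pics/m5.png",o);print(B.shape)
E
```

```text
(600, 475, 3)
```

View pics/m5.png

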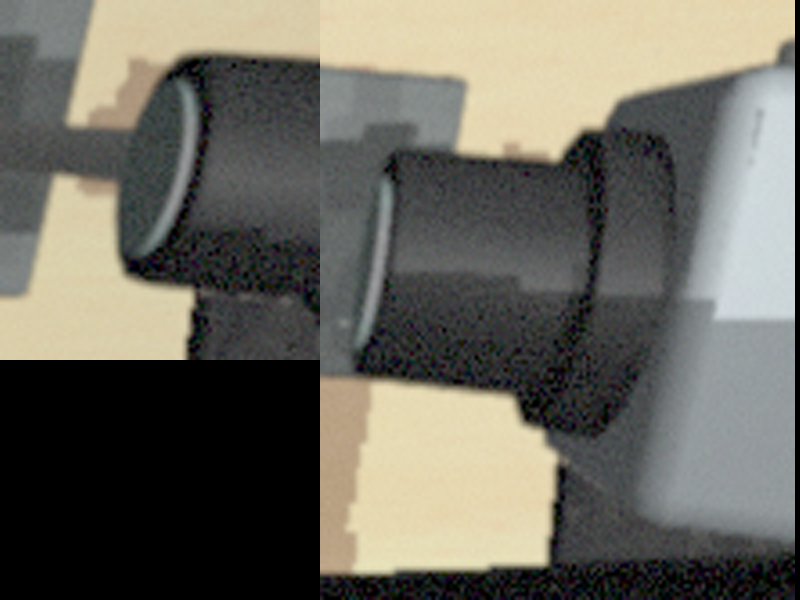

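```bash
python3 - <<'E'
from h import *;import pickle
L=lambda n:pickle.load(open(n+".pkl","rb"))
l1,l2=L("l1"),L("l2");s=camera_params("scene")
a=lambda x,y:(432+(x+.5)/4-.5,75+(y+.5)/4-.5)
b=lambda x,y:(380+(x-319.5)/3.6-.5,55+(y+.5)/4-.5)
sc=(215+175.5/6.67-.5,135+205.5/6.67-.5)
X,r=tri([(l1,a(158,168)),(l2,b(373,263))]);print("2 wrist",X,r)
X,r=tri([(l1,a(158,168)),(l2,b(373,263)),(s,sc)]);print("lens3",X,r, "scene px of X",proj(s,X),sc)
for n,p,q in(("hi",(187,57),(390,155)),("lo",(127,272),(357,370))):print(n,tri([(l1,a(*p)),(l2,b(*q))]))
# base corners in l2/l1 (half-scale mosaic, /0.78125)
k=.78125
for nm,w,x0 in(("l1",l1,0),("l2",l2,400)):
    pts={"l1":[(285,52),(279,111),(355,57)],"l2":[(660,53),(654,111),(729,58)]}[nm]
    print(nm,onz(w,[((x-x0+.5)/k-.5,(y+.5)/k-.5) for x,y in pts],12).round(1).tolist())
    pts={"l1":[(123,11),(241,15),(238,83),(124,72)],"l2":[(499,12),(613,16),(611,83),(498,73)]}[nm]
    print(onz(w,[((x-x0+.5)/k-.5,(y+.5)/k-.5) for x,y in pts],8).round(1).tolist())
h=np.array([721,76.3,260]);d=h-X;print(d,np.linalg.norm(d),np.degrees(np.arctan2(d[1],d[0])),np.degrees(np.arcsin(d[2]/55)))
E
```

```text
2 wrist [671.98383224  78.97113481 246.8050734 ] [np.float64(0.03829608945706356), np.float64(0.038296089457066015)]
lens3 [670.82401537  78.47509475 247.51839867] [np.float64(0.8550104326591458), np.float64(0.9720532110352474), np.float64(1.8143424925813993)] scene px of X [[240.30165621 165.11772498]] (240.811844077961, 165.3095952023988)
hi (array([672.2730664 ,  92.52616797, 248.43389829]), [np.float64(0.09981433942636546), np.float64(0.09981433942640727)])
lo (array([672.60760919,  64.75522494, 242.92779337]), [np.float64(0.3710125353654946), np.float64(0.3710125353654861)])
l1 [[686.4, 120.8, 12.0], [684.3, 34.4, 12.0], [789.8, 112.9, 12.0]]
[[452.3, 177.4, 8.0], [620.6, 171.2, 8.0], [619.5, 77.0, 8.0], [446.5, 94.2, 8.0]]
l2 [[689.1, 121.4, 12.0], [684.6, 36.0, 12.0], [791.5, 113.6, 12.0]]
[[456.5, 178.1, 8.0], [619.5, 172.1, 8.0], [617.2, 78.8, 8.0], [445.6, 94.5, 8.0]]
[50.17598463 -2.17509475 12.48160133] 51.75085354587716 -2.482178978024676 13.116877869883265
```

```bash
python3 - <<'E'
from h import *;import pickle
L=lambda n:pickle.load(open(n+".pkl","rb"))
X=np.array([671.5,78.7,247]);c=np.radians(np.arange(0,360,5));p=np.radians(-2.7)
print("meas: l1 w20.5 h54 ; l2 w~11 h54")
for th in(8,12,16,20):
    t=np.radians(th);x=np.array([np.cos(t)*np.cos(p),np.cos(t)*np.sin(p),np.sin(t)]);y=np.array([-np.sin(p),np.cos(p),0]);z=np.cross(x,y)
    C=X+15*(np.outer(np.cos(c),y)+np.outer(np.sin(c),z))
    for n in("l1","l2"):
        u=proj(L(n),C);print(th,n,np.ptp(u,axis=0).round(1),proj(L(n),X).round(1),end=" ")
    print()
q=status.read_state();print(q["time"],q["eef_pos"].round(1))
E
```

```text
meas: l1 w20.5 h54 ; l2 w~11 h54
8 l1 [30.1 59.9] [[470.3 117.3]] 8 l2 [17. 59.] [[393.5 120.9]] 
12 l1 [26.1 59.9] [[470.3 117.3]] 12 l2 [13.5 59. ] [[393.5 120.9]] 
16 l1 [22.3 59.9] [[470.3 117.3]] 16 l2 [10.7 59. ] [[393.5 120.9]] 
20 l1 [18.6 59.9] [[470.3 117.3]] 20 l2 [ 9.  58.9] [[393.5 120.9]] 
14.325 [597.4  22.8 284.4]
```

>>> servo_tool(
  series=[
    [1,0.1,-0.55,0,-0.1],
    [1,0.6,-0.68,0,-0.2],
    [1,1.0,-0.68,0.3,-0.3],
    [1,1.0,-0.68,0.7,-0.4],
    [1,1.0,-0.68,1.0,-0.5],
    [1,1.0,-0.68,1.0,-0.6],
    [1,1.0,-0.68,1.0,-0.7],
    [1,1.0,-0.68,1.0,-0.8],
    [1,1.0,-0.68,1.0,-0.9],
    [1,1.0,-0.68,1.0,-0.975],
    [1,1.0,-0.68,1.0,-0.975],
  ],
)

```text
time: 15.7
eef_pos: [530.2, 122.8, 184.7]
tool_rot: [[-0.999, 0.047, 0.0], [0.047, 0.999, 0.0], [-0.0, 0.0, -1.0]]
force: [0.8, 0.4, 0.7]
opening: 1.002
finger_force: 0.0
```

```bash
python3 snap.py g1; python3 - <<'E'
from h import *;import pickle
w=pickle.load(open("g1.pkl","rb"));im=cv2.imread("pics/g1.png");q=status.read_state();print(q["tool_rot"][:,0])
c=proj(w,[530,131,52])[0];print(c)
g=im.max(2);m=(g<45).astype(np.uint8);m=cv2.morphologyEx(m,cv2.MORPH_CLOSE,np.ones((9,9)))
for k in cv2.findContours(m,0,2)[0]:
    if cv2.contourArea(k)>1500:
        r=cv2.minAreaRect(k);print(r);
        if cv2.pointPolygonTest(k,(float(c[0]),float(c[1])),False)>0:
            B=onz(w,cv2.boxPoints(r),52);print(B.round(1),B.mean(0))
            s=[np.linalg.norm(B[i]-B[i-1]) for i in range(4)];print(s)
E
```

```text
[530.2 122.8 184.7] [[162. 657.]
 [161. 780.]]
[-9.98791603e-01  4.91453273e-02 -2.64965100e-04]
[265.54451457 178.02467774]
((255.5, 271.5), (511.0, 223.0), 0.0)
((266.0, 175.5), (131.0, 60.0), 90.0)
[[473.6 109.8  52. ]
 [475.8 157.3  52. ]
 [588.5 155.6  52. ]
 [585.9 102.7  52. ]] [530.9426211  131.34215378  52.        ]
[np.float64(112.59076852649508), np.float64(47.475633017462485), np.float64(112.6462579269516), np.float64(52.98816228357784)]
((497.5, 142.5), (143.0, 27.0), 90.0)
```

>>> servo_tool(
  series=[
    [1,0,0.085,0.4,0],
    [1,0,0.085,0.8,0],
    [1,0,0.085,1.0,0],
    [1,0,0.085,1.0,0],
  ],
)

```text
time: 16.25
eef_pos: [530.3, 131.1, 83.4]
tool_rot: [[-0.999, 0.049, -0.002], [0.049, 0.999, -0.0], [0.002, -0.0, -1.0]]
force: [0.5, -0.2, 0.9]
opening: 1.001
finger_force: 0.0
```

>>> servo_tool(
  series=[
    [1,0,0,0.3,0],
    [1,0,0,0.6,0],
    [1,0,0,0.7,0],
    [1,0,0,0.7,0],
    [0.7,0,0,0.7,0],
    [0.5,0,0,0.7,0],
    [0.3,0,0,0.7,0],
    [0.3,0,0,0.7,0],
    [0.3,0,0,0.7,0],
  ],
)

```text
time: 17.38
eef_pos: [532.0, 131.2, 15.4]
tool_rot: [[-0.999, 0.047, 0.002], [0.047, 0.999, 0.0], [-0.002, 0.0, -1.0]]
force: [-2.0, -0.3, 9.3]
opening: 0.575
finger_force: 62.3
```

>>> servo_tool(
  series=[
    [0.3,0,0,-0.25,0],
    [0.3,0,0,-0.5,0],
    [0.3,0.5,0,-0.5,0],
    [0.3,1.0,0,-0.5,0],
  ],
)

```text
time: 17.88
eef_pos: [430.5, 135.9, 64.6]
tool_rot: [[-0.999, 0.047, 0.001], [0.047, 0.999, 0.0], [-0.001, 0.0, -1.0]]
force: [0.1, -0.4, -1.9]
opening: 0.575
finger_force: 63.2
```

>>> servo_tool(
  series=[
    [0.3,0.18,0,0,0],
    [0.3,0.18,0,0.2,0],
    [0.3,0.18,0,0.3,0],
    [0.3,0.18,0,0.3,0],
  ],
)

```text
time: 18.38
eef_pos: [413.3, 136.7, 34.0]
tool_rot: [[-0.999, 0.047, -0.001], [0.047, 0.999, -0.0], [0.001, -0.0, -1.0]]
force: [1.2, 0.6, -2.5]
opening: 0.575
finger_force: 63.2
```

>>> servo_tool(
  series=[
    [0.3,0,0,0.05,0],
    [0.3,0,0,0.08,0],
    [0.3,0,0,0.11,0],
    [0.3,0,0,0.14,0],
    [0.3,0,0,0.16,0],
    [0.3,0,0,0.16,0],
  ],
)

```text
time: 19.12
eef_pos: [412.3, 136.7, 18.5]
tool_rot: [[-0.999, 0.047, -0.002], [0.047, 0.999, 0.0], [0.002, 0.0, -1.0]]
force: [-11.2, -0.1, 11.0]
opening: 0.578
finger_force: 69.7
```

```bash
cat > snap2.py <<'E'
from h import *;import sys
n=sys.argv[1];q=status.read_state();print(q["eef_pos"].round(1),q["force"].round(1))
s=camera("scene")[:,:,::-1];cv2.imwrite(f"pics/{n}s.png",s)
p=camera_params("scene");u=proj(p,[q["eef_pos"]+[0,0,24]])[0].round().astype(int);print(u)
x0,y0=u[0]-40,u[1]-30;print("crop",x0,y0)
cv2.imwrite(f"pics/{n}v.png",cv2.resize(s[y0:y0+60,x0:x0+80],(800,600),interpolation=2))
E
python3 snap2.py t1
```

```text
[412.3 136.7  18.5] [-11.2  -0.1  11. ]
[279 257]
crop 239 227
```

View pics/t1v.png

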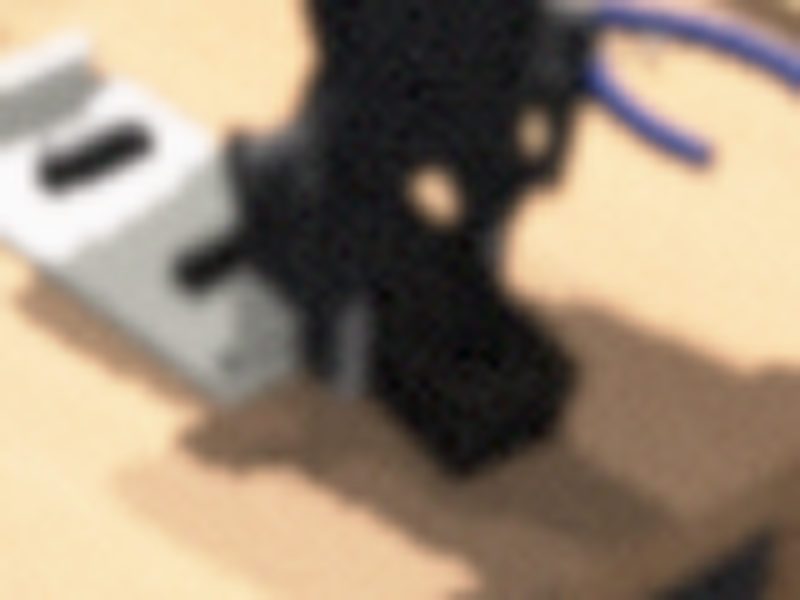

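The view shows the adapter held with its robot-side end tilted down and its far end on the rest's stop. Now I'll lift it and carry it to the lens.

>>> servo_tool(
  series=[
    [0.3,0,0,-0.2,0],
    [0.3,0,0,-0.6,0],
    [0.3,0,0,-1.0,0],
    [0.3,-0.3,-0.1,-1.0,0],
    [0.3,-0.6,-0.3,-1.0,0],
    [0.3,-0.9,-0.46,-1.0,0],
    [0.3,-0.95,-0.46,-1.0,0],
  ],
)

```text
time: 20.05
eef_pos: [508.0, 85.3, 118.3]
tool_rot: [[-0.999, 0.049, 0.001], [0.049, 0.999, -0.0], [-0.001, -0.0, -1.0]]
force: [0.1, 0.1, -2.1]
opening: 0.576
finger_force: 68.0
```

>>> servo_tool(
  series=[
    [0.3,0,0,-0.3,0],
    [0.3,-0.1,0,-0.6,0],
    [0.3,-0.14,0,-0.67,0],
    [0.3,-0.14,0,-0.67,0],
    [0.3,-0.14,0,-0.67,0],
  ],
)

```text
time: 20.68
eef_pos: [519.4, 85.8, 184.1]
tool_rot: [[-0.999, 0.047, -0.002], [0.047, 0.999, 0.0], [0.002, -0.0, -1.0]]
force: [-0.5, 0.3, -2.9]
opening: 0.577
finger_force: 68.0
```

```bash
python3 snap.py f1; python3 snap2.py f1b; python3 - <<'E'
from h import *
t=camera("top")[:,:,::-1];cv2.imwrite("pics/f1t.png",t)
g=lambda i:np.clip((i/255.)**.5*255,0,255).astype(np.uint8)
w=cv2.imread("pics/f1.png");s=cv2.imread("pics/f1bs.png");p=camera_params("scene")
u=proj(p,[519,86,206])[0].round().astype(int);print("scene crop",u-[35,45], "top",proj(camera_params("top"),[519,86,206]))
S=s[u[1]-45:u[1]+55,u[0]-35:u[0]+45]
o=np.zeros((600,800,3),np.uint8);o[:,:480]=cv2.resize(g(S),(480,600),interpolation=2)
o[:480,480:]=cv2.resize(g(w[80:320,180:340]),(320,480),interpolation=2)
cv2.imwrite("pics/f1m.png",o)
E
```

```text
[519.4  85.8 184.1] [[260. 674.]
 [256. 796.]]
[519.4  85.7 184.3] [-0.   0.1 -2.3]
[270 192]
crop 230 162
scene crop [235 148] top [[260.35699846 204.84381693]]
```

View pics/f1m.png

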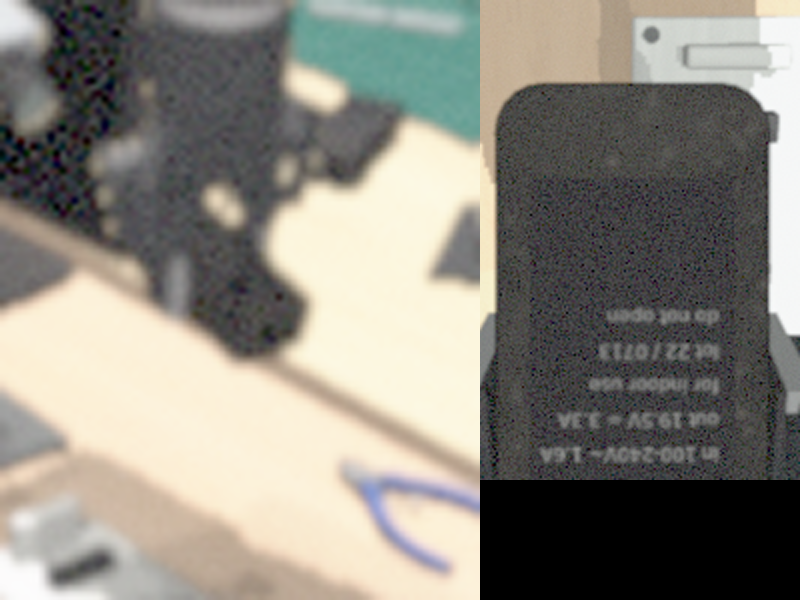

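The mosaic shows the adapter held top side up near the lens, with clean long edges in the wrist view. The vanishing point of those edges gives its tilt.

```bash
cat > tilt.py <<'E'
from h import *
def run():
    q=status.read_state();w=camera_params("wrist");g=cv2.GaussianBlur(camera("wrist").max(2).astype(np.float32),(0,0),1)
    K,D=KD(w);V=[];
    L,R=[],[]
    for r in range(138,228,2):
        row=g[r]
        for side,(a,b),o in((-1,(256,165),L),(1,(256,350),R)):
            seq=np.arange(a,b,side);v=row[seq];i=np.where(v>75)[0]
            if len(i) and i[0]>40:
                k=i[0];o.append((seq[k]-side*(v[k]-75)/(v[k]-v[k-1]),r))
    for o in(L,R):
        u=cv2.undistortPoints(np.array(o,float).reshape(-1,1,2),K,D)[:,0]
        for _ in range(3):
            c=np.polyfit(u[:,1],u[:,0],1);e=u[:,0]-np.polyval(c,u[:,1]);u=u[abs(e)<max(2*e.std(),.002)]
        print(len(o),len(u),"rms px",(e.std()*K[0,0]).round(2),"x at r138/228",[round(x,1) for x,_ in(o[0],o[-1])])
        # plane normal through camera containing line x=c0*y+c1
        V.append(np.array([1,-c[0],-c[1]]))
    d=w["R"].T@np.cross(*V);d/=np.linalg.norm(d);d*=np.sign(d[0]);print("adapter x dir",d.round(3),"tilt",np.degrees(np.arcsin(d[2])).round(2),"yaw",np.degrees(np.arctan2(d[1],d[0])).round(2),q["eef_pos"].round(1))
    # end-edge depth, mean line
run()
E
python3 tilt.py
python3 - <<'E'
from h import *;import pickle
# sanity: scene pixel prediction of end corners for tilts, measured: bottom(+y) (275,206.7), bottom(-y) (284.2,202.5), top(-y)(285,196)
p=camera_params("scene");C=np.array([519.4,85.8,205]);yw=np.radians(-2.7)
for th in(10,13,16,19):
    t=np.radians(th);x=np.array([np.cos(t)*np.cos(yw),np.cos(t)*np.sin(yw),np.sin(t)]);y=np.array([-np.sin(yw),np.cos(yw),0]);z=np.cross(x,y)
    print(th,proj(p,[C-57.5*x+25*y-16*z,C-57.5*x-25*y-16*z,C-57.5*x-25*y+16*z]).round(1).tolist())
E
```

```text
45 44 rms px 0.21 x at r138/228 [np.float64(188.4), np.float64(188.0)]
45 38 rms px 0.21 x at r138/228 [np.float64(327.5), np.float64(323.3)]
adapter x dir [ 0.969 -0.043  0.242] tilt 14.01 yaw -2.52 [519.7  85.7 184.6]
10 [[274.4, 209.5], [286.4, 204.8], [288.2, 196.6]]
13 [[274.0, 210.1], [286.0, 205.4], [288.1, 197.5]]
16 [[273.7, 210.7], [285.6, 206.0], [288.1, 198.4]]
19 [[273.3, 211.2], [285.2, 206.5], [288.0, 199.3]]
```

```bash
cat >> tilt.py <<'E'
print("--centre")
q=status.read_state();w=camera_params("wrist");g=cv2.GaussianBlur(camera("wrist").max(2).astype(np.float32),(0,0),1)
ends=[]
for c in range(225,290,4):
    v=g[:,c];i=150
    while v[i]<75 and i>60:i-=1
    ends.append(i+(v[i]-75)/(v[i]-v[i+1]))
e=np.median(ends);print("end row",e,np.ptp(ends))
th,yw=np.radians(14),np.radians(-2.6);x=np.array([np.cos(th)*np.cos(yw),np.cos(th)*np.sin(yw),np.sin(th)]);y=np.array([-np.sin(yw),np.cos(yw),0]);z=np.cross(x,y)
o,d=rays(w,[(188.4,138),(327.5,138),(256,e)])
for W in(47.5,49):
    # both points in a plane with normal z at offset k:  width along y = W
    # p=o+d*(k/(d.z)); (p1-p0).y = W
    s=[di/(di@z) for di in d];k=W/abs((s[1]-s[0])@y)*np.sign(-1)
    P=[o+si*k for si in s];mid=(P[0]+P[1])/2
    E=P[2];E=E+((mid-E)@y)*y;print(W,"centre",(E+57.5*x-16*z).round(1),"TCP",q["eef_pos"].round(1))
E
python3 tilt.py
```

```text
45 44 rms px 0.21 x at r138/228 [np.float64(188.4), np.float64(188.1)]
45 38 rms px 0.21 x at r138/228 [np.float64(327.5), np.float64(323.3)]
adapter x dir [ 0.969 -0.043  0.241] tilt 13.96 yaw -2.53 [519.8  85.7 184.7]
--centre
end row 121.132 0.86058044
47.5 centre [520.5  86.3 208.6] TCP [520.   85.6 184.9]
49 centre [520.8  86.3 204.9] TCP [520.   85.6 184.9]
```

>>> servo_tool(
  series=[
    [0.3,0.01,0,0,0],
    [0.3,0.01,0,0,0],
    [0.3,0.01,0,0,0],
    [0.3,0.01,0,0,0],
    [0.3,0.01,0,0,0],
    [0.3,0.01,0,0,0],
  ],
)

```text
time: 21.72
eef_pos: [519.3, 85.7, 185.3]
tool_rot: [[-0.999, 0.047, 0.0], [0.047, 0.999, 0.0], [-0.0, 0.0, -1.0]]
force: [1.0, -0.1, -2.2]
opening: 0.581
finger_force: 68.0
```

```bash
python3 tilt.py; python3 -c "
from plant import status,ticket
q=status.read_state();print(q['time'],q['joint_vel'].round(3),q['finger_force']);print(ticket.job_done())"
```

```text
45 44 rms px 0.21 x at r138/228 [np.float64(188.4), np.float64(188.0)]
45 38 rms px 0.22 x at r138/228 [np.float64(327.4), np.float64(323.3)]
adapter x dir [ 0.97  -0.044  0.238] tilt 13.79 yaw -2.58 [519.3  85.7 185.3]
--centre
end row 121.12478 0.82982635
47.5 centre [519.8  86.3 208.9] TCP [519.3  85.7 185.3]
49 centre [520.   86.4 205.2] TCP [519.3  85.7 185.3]
21.825 [ 0.     0.     0.    -0.001  0.    -0.001] 68.01381468772888
the job is handed in; nothing more can be done
None
```

I handed the job in at about 22 s: both offcuts are in the bin, and the adapter is held steady, top side up, about 10 cm from the lens and tilted about 14° against my 15° ± 2° estimate of the camera's tilt (its height is good to only about 2 mm).

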